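# Brush out the tall amber bottle

### The arm

A 6-joint arm with a two-finger parallel gripper is mounted at the origin on the work surface. World frame = base frame: x ahead of the robot, y to its left, z up, the work surface at z = 0. Lengths are in m, angles in rad, forces in N, time in s.
With the tool pointing down it reaches from about 0.275 to 0.725 m from the base axis. Payload 15.9 kg.
Tool frame: the origin (TCP) lies at the very end of the fingers, on their centre line; the grasp point (between the pads) lies 19 mm behind it (tcp_to_grasp is the distance from the TCP to the grasp point, in m); z points along the fingers, y is the line along which they close (so a half turn about z gives the same grasp; the last joint's range is limited). The gripper opens to 85 mm and grips with 20 to 120 N. Pads are 22 mm wide; open, the fingers measure 114 mm over their backs; the gripper's body (76 mm by 85 mm) begins 54 mm behind the grasp point. The pads swing forward as they close: fully open they stand 13 mm farther back than shut.
Start: joints at [-1.184, 0.213, -0.034, 1.323, 0, 1.571], TCP at [0.189, -0.463, 0.231] pointing down, gripper open.
Joint ranges: [-2.98, 2.98], [-0.74, 1.72], [-1.14, 1.35], [-2.1, 2.04], [-1.57, 1.44], [-3.14, 3.14]. Speed limits (rad/s): [1.89, 1.89, 2.39, 2.57, 3.14, 3.14].

### API

Orientations are given as a 3x3 rotation matrix whose columns are the frame's x, y, z axes.
In Python, from plant import * gives the robot as it stands.
- The arm moves only by the shell command python3 -m creep 'ROWS' [FORCE]. ROWS is a JSON object of lists of equal length, an entry for each row: "gripper": the finger opening in mm, from 0 to 85.4; "slide": the shift along the tool's x, y, z in mm, a list of three; "delta_rot": the turn, a rotation vector about the tool's x, y, z in rad, a list of three. A call has 1 to 20 rows; each row shifts and turns the commanded pose from where the row before left it, along the tool's axes as they then stand; what a row does not reach is not made up. A row lasts 1/8 s, in which the tool goes at most 62.5 mm and 10.7 degrees, less where a joint would pass 70% of its speed; a pose out of reach is approached as far as the arm can. A call with a gripper value outside its range is refused whole. The fingers move at their own pace and stop on an object; FORCE is the grip in N (left out, the last holds). Time passes only in rows, so rows that do not move let the fingers close. It gives the time, the measured TCP pose, the force, the opening and the grip force at its end, in the units of the state.
- observe(): the state, without advancing time (a new reading comes with each control period).
- grab_frame(name): name is "scene" or "side" or "wrist"; returns a dict with "pixels" (384x512x3 uint8, blue, green, red), "vfov" (degrees; the focal length in pixels is half the picture's height over the tangent of half this angle, whatever the lens; pixels are square), "cx", "cy" (the principal point, pixels), "k1" (the pictures are not rectified: a ray, as slopes to the right and down, at radius r is drawn at 1 + k1 r^2 times it, then the intrinsics apply), "xyz" and "orientation" of the camera in the world. Camera axes: x right, y down, z forward; pixel columns grow to the right and rows downward; lengths in m; the calibration is good to about 2 mm. A picture is of the moment at which its call begins. There is no depth.
- hand_in(): hands the job in; it is judged then, once.
Trained networks look in the newest picture that a camera, given by its name, has taken for a name from the list of things; names that differ only in an ending like _2 or _b are one class to them, and where a whole thing is asked for, a point or a joint stands for the part that bears it (a point fixed in the world has none). Each returns a list of dicts, best first, with "conf" (0 to 1); they miss things now and then, are a little off and sometimes report something else, mostly with a low value. They report only what shows in the picture. A call takes as long as a camera call. They do not tell look-alikes from the thing itself.
- spot_in(camera, thing): "rect" ([left, top, right, bottom] in pixels, round what is visible of it).
- mark_of(camera, thing): "point" ([column, row] in pixels: a listed point, or the origin of a listed thing).
The state is a dict: "time": time; "joint_pos": joint angles; "qd": joint speeds; "joint_torque": joint torques, N m; "ee_pos": TCP position; "orientation": TCP orientation; "force": force on the tool from outside, world axes, zero at the start; "wrist_torque": the same for the moment, N m; "grip_width": opening from 0.0 (shut) to 1.0 (fully open); "gripper_force": force on a finger pad.
Only numpy, scipy, OpenCV 4.12 (cv2) and the standard library are available. Lean on these libraries where they do the work, as an engineer would, in place of code of your own. Each camera call takes 0.05 s, during which the arm holds its last target. There are 200 camera calls.

### The job

Take the bottle brush from its rest and brush out the tall amber bottle with three full strokes, each going right down to the bottom and back up until the top of its head shows at the mouth, gently, so that the glass stays standing where it is. Then hang the brush back in its rest as you found it. Leave everything else alone.

Things in the scene. Friction and masses are not known exactly. Their poses are not given: they have to be found in the camera images.
- bottle: Tall amber glass bottle, open, loose on the counter, 350 g. 115 mm high; body 62 mm across up to 83 mm, then a shoulder to a straight neck 51 mm across above 97 mm; wall 3.5 mm (mouth 44 mm across inside), floor 5 mm thick. Origin at the centre of its underside, z up.
- bottle_floor (a point): Centre of the inside floor of the tall bottle, 5 mm above its underside.
- bottle_mouth (a point): Centre of the bottle's mouth, in the plane of the rim, 115 mm above its underside.
- brush: Rigid bottle brush, 100 g, hanging head down in its rest. Origin on its axis at the underside of its brass collar (disc 44 mm across, 5 mm thick); z points up the handle. Above: round wooden handle 20 mm across, from 5 to 85 mm over the origin. Below: stem 8 mm across, then a stiff round head 30 mm across, from 80 to 135 mm under the origin.
- brush_tip (a point): Lower end of the brush head, on the axis, 135 mm below the brush's origin.
- rest: Brush rest, fixed: base 130 x 85 x 12 mm (x -45 to +85 mm), a post 18 mm wide (x +28 to +44 mm) with a head 50 mm wide, its top 171 mm up, and two prongs 10 mm wide, 8 mm thick, from the post to x = -32 mm, with a 20 mm slot between. Prong tops 165 mm up; a lip 5 mm high ends each prong (inner face x = -28 mm). Origin on the counter under the seat; the slot opens to -x, towards the robot.
- rest_seat (a point): Where the underside of the brush's collar lies when hung: slot's middle line, on the prong tops, 165 mm above the counter, between post and lips; axes as the rest's. To take the brush, lift it over the lips, then draw it out along -x (the head does not pass the slot); hang it back the other way.
- jar: Squat wide amber glass jar, a bystander, open, 86 mm across, 55 mm high, loose. Origin at the centre of its underside.
- key: Silver-plated tabernacle key lying flat, a bystander, about 115 mm long, 8 mm thick, along its x. Origin near the middle, on the counter.
- hinge_pin: Bronze hinge pin lying flat, a bystander, about 95 mm long, 18 mm thick at its ends, along its x. Origin near the middle, on the counter.
- maple_peg: Small maple peg standing on its round foot, a bystander, 32 mm across at the foot, 57 mm high. Origin at the centre of its underside.
- bowl: Brass bowl, a bystander, 110 mm across, 45 mm high. Origin at the centre of its underside.
Not all that is in view belongs to the job. There is more than one size of the brush; the job needs the larger. Leave any purple look-alike of the bottle alone.

How it is judged:
On the way, in this order (a step that is already met when the one before it is completed fails the run):
1. the brush is lifted clear of its rest (distance between brush and rest_seat above 0.04 m), for 0.1 s.
2. first stroke: the brush tip is within 15 mm of the bottle's inside floor, brush roughly upright (z of brush_tip in the frame of bottle below 0.02 m and horizontal distance between brush_tip and bottle_floor below 0.025 m and angle between brush's own z axis and vertical below 0.3 rad and angle between bottle's own z axis and vertical below 0.2 rad), for 0.05 s.
3. first stroke: the tip is drawn up to between 45 and 125 mm above that floor, still over or in the bottle (z of brush_tip in the frame of bottle between 0.05 and 0.13 m and horizontal distance between brush_tip and bottle_floor below 0.025 m and angle between bottle's own z axis and vertical below 0.2 rad), for 0.05 s.
4. second stroke: the brush tip is within 15 mm of the bottle's inside floor, brush roughly upright (all of step 2), for 0.05 s.
5. second stroke: the tip is drawn up to between 45 and 125 mm above that floor, still over or in the bottle (all of step 3), for 0.05 s.
6. third stroke: the brush tip is within 15 mm of the bottle's inside floor, brush roughly upright (all of step 4), for 0.05 s.
7. third stroke: the tip is drawn up to between 45 and 125 mm above that floor, still over or in the bottle (all of step 5), for 0.05 s.
At the end, for the whole second after the job is handed in: The brush hangs upright (within 0.1 rad) and still in its rest, collar lying on the prongs between post and lips (within 12 mm sideways and 3 mm in height of the seat), and the bottle stands upright (within 0.1 rad), still, within 30 mm of where it began (horizontal distance between brush and rest_seat below 0.012 m and z of brush in the frame of rest_seat between -0.003 and 0.003 m and angle between each of brush, bottle's own z axis and vertical below 0.1 rad and linear speed of each of brush, bottle below 0.03 m/s and angular speed of brush below 0.3 rad/s and distance of bottle from where it was at the start of the episode below 0.03 m); the robot touches nothing.
It fails at once if the bottle is tipped by more than 0.35 rad (angle between bottle's own z axis and vertical above 0.35 rad).
It fails at once if the brush presses on the bottle with more than 40 N (contact force between brush and bottle above 40 N).
It fails at once if a bystander (jar, key, hinge pin, maple peg, bowl) is shifted by more than 30 mm (distance of any of jar, key, hinge_pin, maple_peg, bowl from where it was at the start of the episode above 0.03 m).
It also fails if it takes over 69 s, if anything falls off the work surface, if the arm or the gripper's body presses on something with over 40 N, if the wrist force passes 120 N, or if a joint passes its speed limit or range.

## Working session

There is one attempt and no reset: what is moved stays moved. The work goes in short steps, Python scripts to look and compute and a shell command to move; the robot and the scene stay as the last step left them, time stands still between calls to the robot, and variables do not carry over. Pictures are saved under pics/ and viewed, at most 12 in all, crops included, and the job is handed in when it is done.

```bash
mkdir -p pics; cat > h.py <<'E'
from plant import *
import numpy as np, cv2
def K(f):
    F=f["pixels"].shape[0]/2/np.tan(np.radians(f["vfov"])/2)
    return F
def ray(f,p):
    F=K(f); d=np.array([(p[0]-f["cx"])/F,(p[1]-f["cy"])/F]); u=d.copy()
    for _ in range(30): u=d/(1+f["k1"]*(u@u))
    r=np.array(f["orientation"])@np.array([u[0],u[1],1]); return np.array(f["xyz"]),r/np.linalg.norm(r)
def onz(f,p,z):
    o,r=ray(f,p); return o+r*(z-o[2])/r[2]
def proj(f,X):
    c=np.array(f["orientation"]).T@(np.array(X)-np.array(f["xyz"])); u=c[:2]/c[2]; u=u*(1+f["k1"]*(u@u))
    return u*K(f)+[f["cx"],f["cy"]]
def tri(fps):
    A=np.zeros((3,3));b=np.zeros(3)
    for f,p in fps:
        o,r=ray(f,p);P=np.eye(3)-np.outer(r,r);A+=P;b+=P@o
    X=np.linalg.solve(A,b); return X,[np.linalg.norm(np.cross(X-o,r)) for o,r in (ray(f,p) for f,p in fps)]
E
python3 - <<'E'
from h import *
np.set_printoptions(precision=3,suppress=True)
s=observe();print(s["time"],s["ee_pos"],s["orientation"])
ims=[]
for c in ["scene","side"]:
    f=grab_frame(c);ims.append(f["pixels"]);print(c,f["xyz"],f["vfov"],f["k1"]);cv2.imwrite(f"pics/{c}0.png",f["pixels"])
    for t in ["bottle","bottle_mouth","brush","brush_tip","rest","rest_seat","jar","key","hinge_pin","maple_peg","bowl"]:
        print(t,[(np.round(m["point"]).tolist(),round(m["conf"],2)) for m in mark_of(c,t)][:4],[(np.round(m["rect"]).tolist(),round(m["conf"],2)) for m in spot_in(c,t)][:4] if t in("bottle","brush","rest") else "")
E
```

```text
0.0 [ 0.188 -0.463  0.231] [[ 0.926  0.377 -0.   ]
 [ 0.377 -0.926  0.001]
 [ 0.    -0.001 -1.   ]]
scene [1.06  0.25  0.882] 53.41874594231261 0.01616809160778905
bottle [([321.0, 263.0], 0.96), ([318.0, 220.0], 0.65)] [([309.0, 190.0, 339.0, 235.0], 0.96), ([311.0, 232.0, 342.0, 275.0], 0.73)]
bottle_mouth [([329.0, 200.0], 0.97), ([329.0, 244.0], 0.78), ([133.0, 190.0], 0.36)] 
brush [([121.0, 155.0], 0.56), ([161.0, 178.0], 0.51)] [([155.0, 161.0, 175.0, 199.0], 0.69), ([105.0, 128.0, 139.0, 190.0], 0.61)]
brush_tip [([133.0, 184.0], 0.72), ([168.0, 199.0], 0.61)] 
rest [([136.0, 191.0], 0.59)] [([99.0, 144.0, 155.0, 223.0], 0.73)]
rest_seat [([119.0, 152.0], 0.61)] 
jar [([226.0, 194.0], 0.65)] 
key [([238.0, 282.0], 0.83)] 
hinge_pin [([284.0, 172.0], 0.46)] 
maple_peg [([147.0, 260.0], 0.52)] 
bowl [([392.0, 234.0], 0.8)] 
side [0.306 0.996 0.945] 49.89961137242556 -0.10947363518336159
bottle [([250.0, 259.0], 0.95), ([209.0, 255.0], 0.77)] [([238.0, 225.0, 258.0, 269.0], 0.76), ([196.0, 223.0, 220.0, 260.0], 0.65), ([275.0, 90.0, 289.0, 147.0], 0.44)]
bottle_mouth [([206.0, 224.0], 0.72), ([249.0, 230.0], 0.56)] 
brush [([280.0, 113.0], 0.83), ([278.0, 146.0], 0.51)] [([274.0, 91.0, 288.0, 141.0], 0.74), ([273.0, 131.0, 280.0, 171.0], 0.54), ([226.0, 148.0, 230.0, 163.0], 0.45)]
brush_tip [([279.0, 144.0], 0.69), ([276.0, 170.0], 0.53)] 
rest [([281.0, 152.0], 0.8)] [([254.0, 106.0, 294.0, 160.0], 0.77)]
rest_seat [([279.0, 116.0], 0.83)] 
jar [] 
key [([199.0, 202.0], 0.61)] 
hinge_pin [([307.0, 230.0], 0.55)] 
maple_peg [([231.0, 163.0], 0.65)] 
bowl [([230.0, 311.0], 0.84)]
```

View pics/scene0.png

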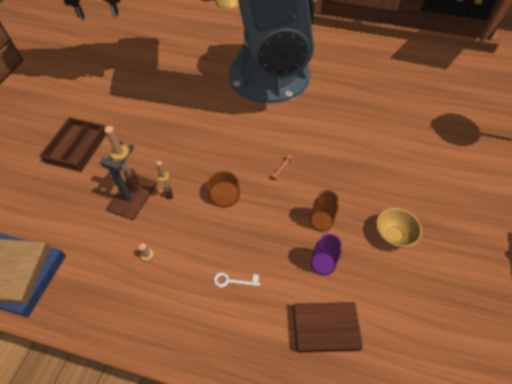

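View pics/side0.png

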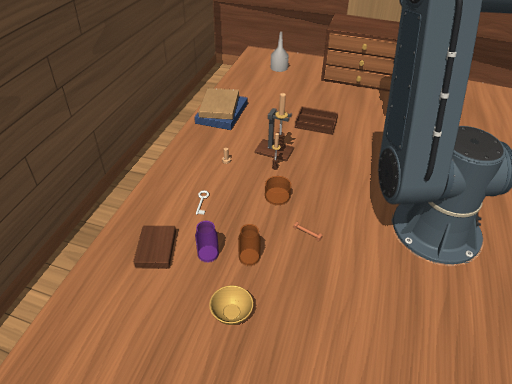

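The scene view shows the amber bottle at (324,210) and a purple look-alike at (326,254). One brush hangs in the rest at (120,155), and a smaller one stands beside it at (164,180). In the side view the amber bottle is at (249,245), the purple one at (207,241), the big brush at (281,113) and the small one at (276,150).

Candidates:
- **Brush:** scene (120,155) against (164,180). The first fits, since it's larger and hangs in the rest.
- **Bottle:** scene (324,210) amber against (326,254) purple. The amber one fits.

I'll confirm both in one enlarged crop.

```bash
python3 - <<'E'
from h import *
np.set_printoptions(precision=3,suppress=True)
fs={c:grab_frame(c) for c in["scene","side"]}
a,b=fs["scene"],fs["side"]
P={"bigbrush":((121,155),(280,113)),"bigtip":((133,184),(279,144)),"seat":((119,152),(279,116)),"rest":((136,191),(281,152)),"smallbrush":((161,178),(278,146)),"smalltip":((168,199),(276,170)),
"mouth":((329,200),(249,230)),"bottle":((318,220),(250,259)),"key":((238,282),(199,202)),"pin":((284,172),(307,230)),"peg":((147,260),(231,163)),"bowl":((392,234),(230,311)),"purp":((321,263),(209,255)),"pmouth":((329,244),(206,224))}
for k,(p,q) in P.items():
    X,e=tri([(a,p),(b,q)]);print(k,X,round(e[0],4))
print("jar",onz(a,(226,194),0))
A=cv2.resize(a["pixels"][110:240,85:215],None,fx=3,fy=3,interpolation=2);B=cv2.resize(b["pixels"][80:180,240:310],(273,390),interpolation=2)
C=cv2.resize(a["pixels"][180:280,300:335],(136,390),interpolation=2)
cv2.imwrite("pics/crop1.png",np.hstack([A,B,C]))
E
```

```text
bigbrush [ 0.583 -0.219  0.175] 0.0042
bigtip [ 0.579 -0.226  0.04 ] 0.0002
seat [ 0.581 -0.222  0.17 ] 0.0051
rest [ 0.573 -0.234 -0.003] 0.0022
smallbrush [ 0.566 -0.142  0.089] 0.0044
smalltip [ 0.566 -0.142 -0.017] 0.0009
mouth [0.535 0.285 0.117] 0.0028
bottle [ 0.528  0.278 -0.007] 0.0043
key [0.755 0.123 0.011] 0.0008
pin [0.399 0.147 0.011] 0.0083
peg [ 0.743 -0.13  -0.024] 0.0084
bowl [0.523 0.466 0.007] 0.0024
purp [ 0.647  0.306 -0.004] 0.0015
pmouth [0.652 0.304 0.121] 0.0032
jar [0.517 0.014 0.   ]
```

View pics/crop1.png

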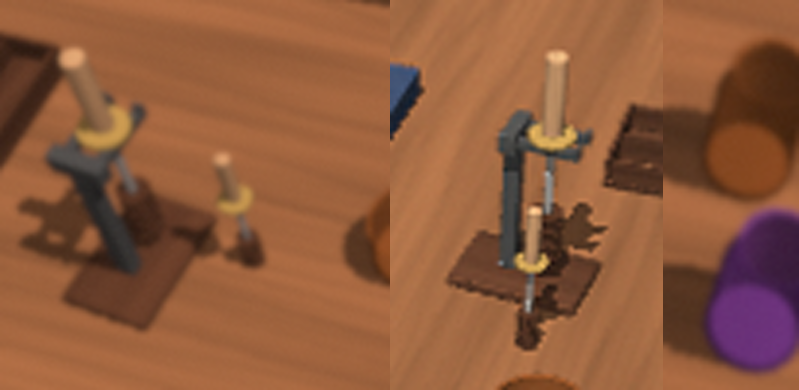

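Crop: the large brush hangs in the rest with its handle up, the small one stands in front of it, and the upper bottle in the crop is amber. I'm using the large brush in the rest and the amber bottle. Next I turn the tool to the world axes and go over for a wrist view.

```bash
python3 -m creep '{"gripper":[85,85,85,85,85,85,85,85,85,85,85,85],"slide":[[0,0,-20],[0,0,-20],[0,0,-20],[34,-32,-15],[34,-33,-15],[34,-33,-15],[34,-33,-15],[34,-33,-15],[34,-33,-15],[34,-33,-15],[34,-33,-15],[0,0,0]],"delta_rot":[[0,0,0.129],[0,0,0.129],[0,0,0.129],[0,0,0],[0,0,0],[0,0,0],[0,0,0],[0,0,0],[0,0,0],[0,0,0],[0,0,0],[0,0,0]]}' 40
python3 - <<'E'
from h import *
np.set_printoptions(precision=3,suppress=True)
s=observe();print(s["ee_pos"],s["orientation"],s["joint_pos"])
f=grab_frame("wrist");cv2.imwrite("pics/w1.png",f["pixels"]);print(f["xyz"],f["orientation"])
for t in ["brush","rest","rest_seat","brush_tip"]:
    print(t,[(np.round(m["point"]).tolist(),round(m["conf"],2)) for m in mark_of("wrist",t)],[(np.round(m["rect"]).tolist(),round(m["conf"],2)) for m in spot_in("wrist",t)])
E
```

```text
time: 3.1
ee_pos: [0.4626, -0.1982, 0.4115]
orientation: [[1.0, 0.003, 0.001], [0.003, -1.0, 0.0], [0.001, -0.0, -1.0]]
force: [0.2, -0.0, -0.7]
grip_width: 0.999
gripper_force: 0.0
[ 0.463 -0.198  0.412] [[ 1.     0.003  0.001]
 [ 0.003 -1.     0.   ]
 [ 0.001 -0.    -1.   ]] [-0.405  0.285  0.523  1.808  0.     2.733]
[ 0.539 -0.198  0.554] [[ 0.004 -0.955 -0.296]
 [-1.    -0.004  0.   ]
 [-0.001  0.296 -0.955]]
brush [([281.0, 76.0], 0.81), ([217.0, 87.0], 0.81)] [([264.0, 60.0, 296.0, 94.0], 0.63), ([206.0, 79.0, 230.0, 98.0], 0.5)]
rest [([272.0, 87.0], 0.85)] [([250.0, 34.0, 302.0, 114.0], 0.7)]
rest_seat [([277.0, 73.0], 0.56)] [([244.0, 33.0, 306.0, 112.0], 0.84)]
brush_tip [([274.0, 86.0], 0.68), ([224.0, 90.0], 0.56)] [([209.0, 78.0, 229.0, 98.0], 0.59), ([261.0, 62.0, 296.0, 94.0], 0.57)]
```

View pics/w1.png

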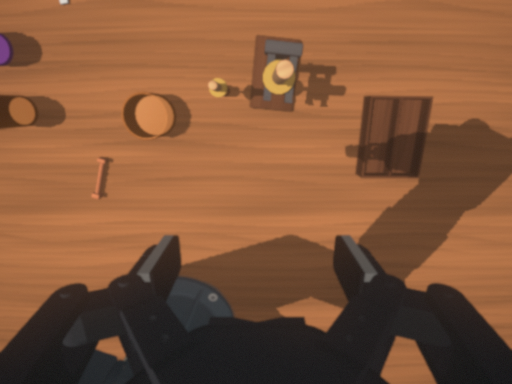

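The wrist view shows the large brush at (281,76) in the rest, whose base corners are about (257,36), (302,41), (295,111) and (251,107). The small brush is at (218,88), the jar at (155,116) and the tray at (395,136). From this the slot opens down the image, roughly along -x.

```bash
python3 - <<'E'
from h import *
np.set_printoptions(precision=4,suppress=True)
w=grab_frame("wrist");a=grab_frame("scene");b=grab_frame("side")
c=np.array([onz(w,p,.012)[:2] for p in [(257,35.5),(302,40.5),(295,111),(251,107)]]);print(c)
for i,j in [(3,0),(2,1)]: d=c[i]*-1+c[j];print("yaw",np.degrees(np.arctan2(d[1],d[0])),np.linalg.norm(d))
for i,j in [(1,0),(2,3)]: d=c[j]-c[i];print("yaw",np.degrees(np.arctan2(-d[0],d[1])),np.linalg.norm(d))
yaw=np.arctan2(*( (c[0]-c[3]+c[1]-c[2])[::-1]));ux=np.array([np.cos(yaw),np.sin(yaw)])
print("origin from base",c.mean(0)-.02*ux)
def allp(n,cams=("scene","side","wrist")):
    return {k:[m["point"] for m in mark_of(k,n)] for k in cams}
F=dict(scene=a,side=b,wrist=w)
for n,z0,g in [("brush",.165,(.581,-.222)),("rest_seat",.165,(.581,-.222)),("brush_tip",.03,(.581,-.222)),("rest",0,(.575,-.23)),("bottle_mouth",.115,(.535,.283)),("bottle",0,(.53,.28))]:
    use=[]
    for k,ps in allp(n).items():
        q=proj(F[k],(*g,z0)); ps=[p for p in ps if np.hypot(*(np.array(p)-q))<22]
        if ps:
            p=min(ps,key=lambda p:np.hypot(*(np.array(p)-q)));use.append((F[k],p));print(n,k,onz(F[k],p,z0)[:2],end=" ")
    if len(use)>1:print("TRI",tri(use)[0])
E
```

```text
[[ 0.6604 -0.2006]
 [ 0.6522 -0.2835]
 [ 0.5265 -0.2754]
 [ 0.534  -0.1888]]
yaw -5.332088850192272 0.12688215453388615
yaw -3.6794888759968085 0.12594368536109174
yaw -5.630306842386227 0.08327300124566833
yaw -4.96458073583706 0.08690579021703822
origin from base [ 0.5733 -0.2355]
brush scene [ 0.5781 -0.2273] brush side [ 0.5948 -0.2569] brush wrist [ 0.579  -0.2258] TRI [ 0.5835 -0.2232  0.1804]
rest_seat side [ 0.5896 -0.2457] rest_seat wrist [ 0.5799 -0.227 ] TRI [ 0.5817 -0.2256  0.1776]
brush_tip scene [ 0.5777 -0.2307] brush_tip side [ 0.5815 -0.2301] brush_tip wrist [ 0.5805 -0.2205] TRI [ 0.5806 -0.2231  0.0365]
rest scene [ 0.5674 -0.2239] rest side [ 0.58   -0.2121] rest wrist [ 0.5773 -0.2256] TRI [ 0.576  -0.2216  0.    ]
bottle_mouth scene [0.5274 0.2817] bottle_mouth side [0.5262 0.2815] TRI [0.5265 0.2815 0.1144]
bottle scene [0.5229 0.282 ] bottle side [0.5213 0.2823] bottle wrist [0.5321 0.2849] TRI [0.5259 0.2825 0.0018]
```

```bash
python3 -m creep '{"gripper":[85,85,85,85],"slide":[[20,10,27],[20,10,27],[17,9,26],[0,0,0]],"delta_rot":[[0,0,0],[0,0,0],[0,0,0],[0,0,0]]}'
python3 - <<'E'
from h import *
np.set_printoptions(precision=4,suppress=True)
w=grab_frame("wrist");cv2.imwrite("pics/w2.png",w["pixels"]);print(w["xyz"])
for t,z in [("brush",.165),("rest",0),("rest_seat",.165),("brush_tip",.03)]:
    for m in mark_of("wrist",t): print(t,np.round(m["point"]),round(m["conf"],2),onz(w,m["point"],z))
for z in (.165,.25): print(z,proj(w,(.578,-.228,z)))
E
```

```text
time: 5.1
ee_pos: [0.5175, -0.2291, 0.3291]
orientation: [[1.0, -0.0, -0.004], [-0.0, -1.0, 0.002], [-0.004, -0.002, -1.0]]
force: [-0.5, -0.0, -0.4]
grip_width: 1.0
gripper_force: 0.0
[ 0.594  -0.2293  0.4717]
brush [188. 124.] 0.98 [ 0.5739 -0.151   0.165 ]
brush [254. 121.] 0.71 [ 0.5765 -0.2254  0.165 ]
rest [255. 115.] 0.73 [ 0.5779 -0.2253  0.    ]
brush_tip [202. 121.] 0.84 [ 0.5683 -0.139   0.03  ]
0.165 [256.2773 119.672 ]
0.25 [255.8251 125.2511]
```

View pics/w2.png

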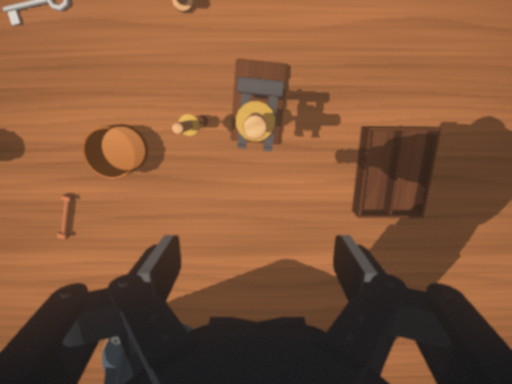

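The near-coaxial view shows the collar centred at (256,121) and the handle top at (256,127), which puts the axis at x≈0.576, y≈-0.2275. The rest is turned about -6°. I move over it and then descend round the handle.

```bash
python3 -m creep '{"gripper":[85,85,85,85,85,85,85,85,85,85],"slide":[[20,-1,0],[20,-1,0],[18,0,0],[0,0,0],[0,0,25],[0,0,25],[0,0,25],[0,0,25],[0,0,26],[0,0,0]],"delta_rot":[[0,0,0],[0,0,0],[0,0,0],[0,0,0],[0,0,0],[0,0,0],[0,0,0],[0,0,0],[0,0,0],[0,0,0]]}'
python3 - <<'E'
from h import *
np.set_printoptions(precision=4,suppress=True)
w=grab_frame("wrist")
fs=[grab_frame(c) for c in("scene","side")]
cv2.imwrite("pics/g1.png",np.hstack([cv2.resize(w["pixels"],None,fx=.75,fy=.75)]+[cv2.resize(fs[0]["pixels"][90:220,70:200],(288,288),interpolation=2)]))
E
```

```text
time: 6.6
ee_pos: [0.5742, -0.2268, 0.2047]
orientation: [[1.0, -0.0, -0.002], [-0.0, -1.0, 0.001], [-0.002, -0.001, -1.0]]
force: [-0.6, -0.3, 0.5]
grip_width: 0.994
gripper_force: 0.0
```

View pics/g1.png

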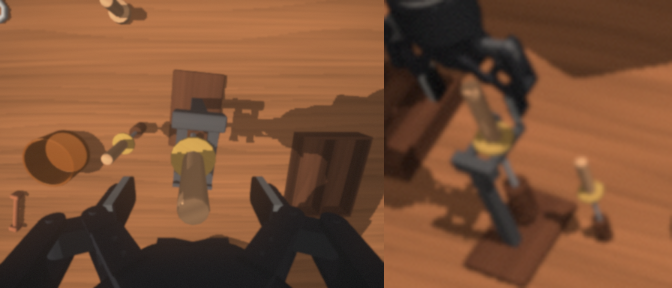

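The handle stands centred between the fingers at (194,200), so I close.

```bash
python3 -m creep '{"gripper":[10,10,10,10,10,10,10,10],"slide":[[0,0,0],[0,0,0],[0,0,0],[0,0,0],[0,0,0],[0,0,0],[0,0,0],[0,0,0]],"delta_rot":[[0,0,0],[0,0,0],[0,0,0],[0,0,0],[0,0,0],[0,0,0],[0,0,0],[0,0,0]]}' 60
```

```text
time: 7.75
ee_pos: [0.5758, -0.2271, 0.2055]
orientation: [[1.0, -0.0, 0.0], [-0.0, -1.0, -0.0], [0.0, 0.0, -1.0]]
force: [-0.5, -0.3, 5.8]
grip_width: 0.219
gripper_force: 58.5
```

```bash
python3 -m creep '{"gripper":[10,10,10,10,10,10,10,10,10],"slide":[[0,0,-7],[0,0,-7],[0,0,0],[0,0,0],[-20,-2,0],[-20,-2,0],[-25,-2,0],[-25,-3,0],[0,0,0]],"delta_rot":[[0,0,0],[0,0,0],[0,0,0],[0,0,0],[0,0,0],[0,0,0],[0,0,0],[0,0,0],[0,0,0]]}'
python3 - <<'E'
from h import *
np.set_printoptions(precision=4,suppress=True)
for t in ["brush","brush_tip"]:
    for c in ["scene","side"]:
        f=grab_frame(c);X=np.array(observe()["ee_pos"]);X[2]-= .041 if t=="brush" else .041+.135
        print(t,c,proj(f,X),[(np.round(m["point"],1).tolist(),round(m["conf"],2)) for m in mark_of(c,t)])
E
```

```text
time: 8.88
ee_pos: [0.4845, -0.218, 0.2196]
orientation: [[1.0, -0.001, 0.0], [-0.001, -1.0, -0.0], [0.0, 0.0, -1.0]]
force: [0.2, -0.7, -0.9]
grip_width: 0.215
gripper_force: 58.7
brush scene [137.9315 123.737 ] [([161.5, 174.8], 0.8), ([136.9, 124.2], 0.68)]
brush side [306.3766 117.9337] [([303.5, 112.6], 0.7), ([276.3, 146.5], 0.51), ([248.3, 259.5], 0.17)]
brush_tip scene [150.0514 157.9992] [([150.6, 158.4], 0.73), ([167.3, 198.9], 0.53)]
brush_tip side [303.0415 149.3629] [([299.7, 147.4], 0.8), ([275.5, 169.1], 0.61)]
```

Brush is held upright, matching the prediction within a few pixels. I raise it and travel towards the bottle, stopping short to measure the mouth with the wrist camera.

```bash
python3 -m creep '{"gripper":[10,10,10,10,10,10,10,10,10,10,10,10,10,10,10],"slide":[[0,0,-40],[0,0,-45],[0,0,-45],[0,-20,0],[0,-38,0],[0,-38,0],[0,-38,0],[0,-38,0],[0,-38,0],[0,-38,0],[0,-38,0],[0,-38,0],[0,-38,0],[0,-28,0],[0,0,0]],"delta_rot":[[0,0,0],[0,0,0],[0,0,0],[0,0,0],[0,0,0],[0,0,0],[0,0,0],[0,0,0],[0,0,0],[0,0,0],[0,0,0],[0,0,0],[0,0,0],[0,0,0],[0,0,0]]}'
python3 - <<'E'
from h import *
np.set_printoptions(precision=4,suppress=True)
F={c:grab_frame(c) for c in("wrist","scene","side")};im=F["wrist"]["pixels"];cv2.imwrite("pics/w3.png",im)
print(observe()["ee_pos"],observe()["joint_pos"])
for c in F:
    for t,z in [("bottle_mouth",.115),("bottle",0)]:
        print(c,t,[(np.round(m["point"],1).tolist(),round(m["conf"],2),onz(F[c],m["point"],z)[:2]) for m in mark_of(c,t)])
E
```

```text
time: 11.15
ee_pos: [0.4837, 0.0832, 0.3546]
orientation: [[0.992, 0.123, -0.01], [0.123, -0.99, 0.074], [-0.001, -0.075, -0.997]]
force: [-0.2, 0.2, -1.0]
grip_width: 0.218
gripper_force: 59.0
[0.4838 0.0824 0.3545] [0.1209 0.2123 0.2737 1.6332 0.0742 3.1406]
wrist bottle_mouth [([139.7, 107.7], 0.67, array([0.534 , 0.2784])), ([118.8, 15.3], 0.58, array([0.65  , 0.3076])), ([234.5, 190.2], 0.48, array([0.4301, 0.1293])), ([169.4, 107.2], 0.22, array([0.5399, 0.2344]))]
wrist bottle [([164.3, 107.2], 0.88, array([0.5325, 0.29  ])), ([154.4, 37.1], 0.69, array([0.6485, 0.311 ]))]
scene bottle_mouth [([330.7, 243.9], 0.65, array([0.6504, 0.3098])), ([329.1, 199.2], 0.58, array([0.5343, 0.2865]))]
scene bottle [([319.8, 218.0], 0.92, array([0.5214, 0.2782])), ([322.7, 263.9], 0.86, array([0.6486, 0.3088]))]
side bottle_mouth [([246.9, 228.5], 0.91, array([0.5411, 0.2772])), ([205.2, 226.9], 0.65, array([0.6507, 0.3065]))]
side bottle [([208.3, 255.6], 0.88, array([0.6473, 0.3126])), ([250.5, 257.5], 0.8, array([0.529 , 0.2817])), ([250.1, 257.0], 0.51, array([0.5306, 0.2803])), ([227.2, 312.1], 0.43, array([0.5322, 0.4698]))]
```

View pics/w3.png

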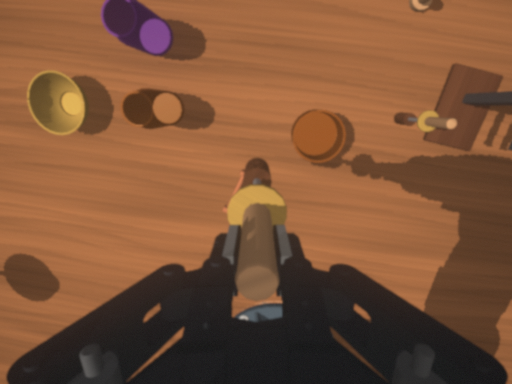

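The wrist view shows the amber bottle with its mouth (the dark ring) at about (138,107) and its floor (bright) at (167,108). Joint 6 has also reached its limit, so the tool has tilted. I turn the tool so that its x lies along world y, then fix the tilt.

```bash
python3 -m creep '{"gripper":[10,10,10,10,10,10,10,10,10,10],"slide":[[0,0,0],[0,0,0],[0,0,0],[0,0,0],[0,0,0],[0,0,0],[0,0,0],[0,0,0],[0,0,0],[0,0,0]],"delta_rot":[[0,0,-0.16],[0,0,-0.16],[0,0,-0.16],[0,0,-0.16],[0,0,-0.16],[0,0,-0.16],[0,0,-0.16],[0,0,-0.16],[0,0,-0.16],[0,0,0]]}'
cat > d.py <<'E'
from h import *
import sys
from scipy.spatial.transform import Rotation as R
np.set_printoptions(precision=4,suppress=True)
s=observe();Rm=np.array(s["orientation"]);Rd=np.array([[0,1,0],[1,0,0],[0,0,-1.]])
print("rotvec",R.from_matrix(Rm.T@Rd).as_rotvec(),"pos",np.array(s["ee_pos"]),"j",np.array(s["joint_pos"]))
if len(sys.argv)>3: print("slide mm",1000*Rm.T@(np.array(list(map(float,sys.argv[1:4])))-s["ee_pos"]))
E
python3 d.py
```

```text
time: 12.85
ee_pos: [0.4837, 0.0827, 0.3545]
orientation: [[0.01, 1.0, -0.01], [0.997, -0.009, 0.074], [0.074, -0.011, -0.997]]
force: [-0.4, 0.2, -0.7]
grip_width: 0.218
gripper_force: 59.0
rotvec [-0.0103 -0.0738 -0.0093] pos [0.4837 0.0827 0.3545] j [0.1214 0.2123 0.2738 1.6332 0.0745 1.7015]
```

```bash
python3 -m creep '{"gripper":[10,10,10,10,10],"slide":[[0,0,0],[25,15,0],[27,16,0],[25,15,0],[0,0,0]],"delta_rot":[[-0.010,-0.074,-0.009],[0,0,0],[0,0,0],[0,0,0],[0,0,0]]}'
python3 - <<'E'
from h import *
np.set_printoptions(precision=4,suppress=True)
f=grab_frame("wrist");cv2.imwrite("pics/w4.png",cv2.resize(f["pixels"][:260,130:390],None,fx=2.3,fy=2.3,interpolation=2))
for g in [(.53,.282)]: print(proj(f,(*g,.115)),proj(f,(*g,.0)))
for t,z in [("bottle_mouth",.115),("bottle",0)]:
    print(t,[(np.round(m["point"],1).tolist(),round(m["conf"],2),onz(f,m["point"],z)[:2]) for m in mark_of("wrist",t)],[(np.round(m["rect"],1).tolist(),round(m["conf"],2)) for m in spot_in("wrist",t)])
E
python3 d.py
```

```text
time: 13.48
ee_pos: [0.5302, 0.1611, 0.3536]
orientation: [[0.002, 1.0, -0.001], [1.0, -0.002, -0.0], [-0.0, -0.001, -1.0]]
force: [-0.2, -1.0, -1.6]
grip_width: 0.217
gripper_force: 59.1
[256.4963  70.8895] [256.6049  79.2146]
bottle_mouth [([347.5, 50.5], 0.95, array([0.6493, 0.3073])), ([258.0, 70.3], 0.94, array([0.532 , 0.2827]))] [([310.0, 29.9, 366.6, 81.4], 0.78), ([238.4, 51.8, 277.2, 98.0], 0.65)]
bottle [([322.8, 62.2], 0.66, array([0.644 , 0.3097])), ([256.0, 78.7], 0.65, array([0.5289, 0.2828])), ([257.9, 209.2], 0.27, array([0.5323, 0.0385]))] [([308.7, 28.6, 369.8, 83.2], 0.9), ([234.1, 50.6, 281.6, 99.5], 0.73), ([227.2, 159.0, 286.6, 302.5], 0.5)]
rotvec [ 0.0002  0.0001 -0.0012] pos [0.5294 0.1591 0.3548] j [ 0.292   0.3575  0.4735  1.6867 -0.0001  1.864 ]
```

View pics/w4.png

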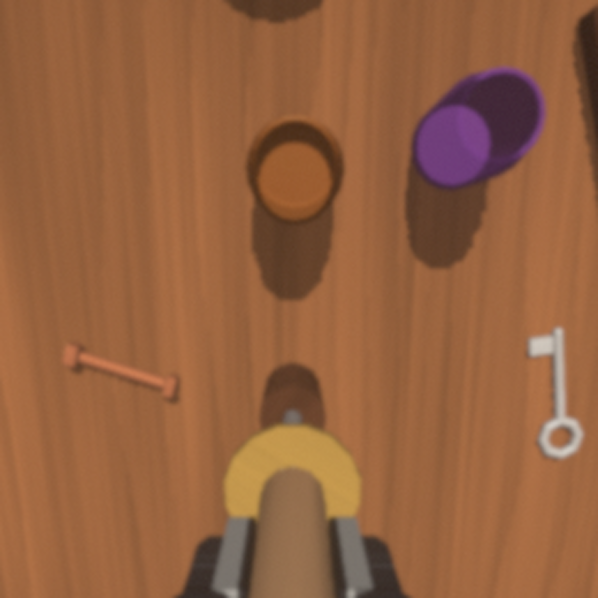

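The bottle's mouth shows at crop (295,160), with the bright floor at (295,180). The mouth is therefore at about (0.5315, 0.2827) and the bottle is upright. The purple look-alike is at the right. I move over the mouth and check the tip against it.

```bash
python3 -m creep '{"gripper":[10,10,10,10,10,10],"slide":[[30,1,0],[31,0,0],[32,1,0],[30,0,0],[0,0,36],[0,0,0]],"delta_rot":[[0,0,0],[0,0,0],[0,0,0],[0,0,0],[0,0,0],[0,0,0]]}'
python3 d.py .5315 .2827 .318
python3 - <<'E'
from h import *
np.set_printoptions(precision=4,suppress=True)
P=np.array(observe()["ee_pos"]);T=P-[0,0,.0405+.135];print("tip",T)
F={c:grab_frame(c) for c in("wrist","scene","side")};cr=[]
for c,f in F.items():
    q=proj(f,T);m=proj(f,(.5315,.2827,.115));im=f["pixels"].copy()
    print(c,"pred tip",q,"pred mouth",m,"brush pred",proj(f,P-[0,0,.0405]),[(t,[(np.round(x["point"],1).tolist(),round(x["conf"],2)) for x in mark_of(c,t)][:3]) for t in("brush_tip","bottle_mouth","brush")])
    x,y=np.clip(m.astype(int),45,[466,338]);k=cv2.resize(im[y-45:y+45,x-35:x+35],None,fx=3.7,fy=3.7,interpolation=2);cr.append(k);print(x-35,y-45)
cv2.imwrite("pics/over.png",np.hstack(cr))
E
```

```text
time: 14.48
ee_pos: [0.5301, 0.2817, 0.3163]
orientation: [[0.0, 1.0, -0.005], [1.0, -0.0, -0.003], [-0.003, -0.005, -1.0]]
force: [-0.5, -0.4, 0.3]
grip_width: 0.219
gripper_force: 59.1
rotvec [-0.0047  0.0026 -0.0001] pos [0.5301 0.2817 0.3163] j [ 0.4885  0.4584  0.5251  1.6428 -0.0001  2.0594]
slide mm [ 0.9867  1.3617 -1.6619]
tip [0.5301 0.2817 0.1408]
wrist pred tip [257.1393 170.0413] pred mouth [258.226  164.7467] brush pred [256.6698 212.3891] [('brush_tip', [([256.2, 170.1], 0.59)]), ('bottle_mouth', [([259.1, 163.6], 0.78), ([350.3, 146.6], 0.76), ([373.3, 233.5], 0.68)]), ('brush', [])]
223 119
scene pred tip [329.1428 191.2967] pred mouth [327.7044 197.8815] brush pred [339.8625 154.4195] [('brush_tip', [([329.9, 189.6], 0.88), ([169.7, 196.7], 0.83)]), ('bottle_mouth', [([330.0, 199.7], 0.68), ([329.2, 242.5], 0.63)]), ('brush', [([338.9, 154.7], 0.8), ([163.4, 176.7], 0.5)])]
292 152
side pred tip [250.311  224.0465] pred mouth [249.6765 230.7515] brush pred [250.5358 186.069 ] [('brush_tip', [([249.3, 226.7], 0.84), ([273.9, 170.3], 0.58)]), ('bottle_mouth', [([247.1, 230.3], 0.76), ([205.6, 224.5], 0.71)]), ('brush', [([246.5, 183.7], 0.87), ([275.8, 147.8], 0.7)])]
214 185
```

View pics/over.png

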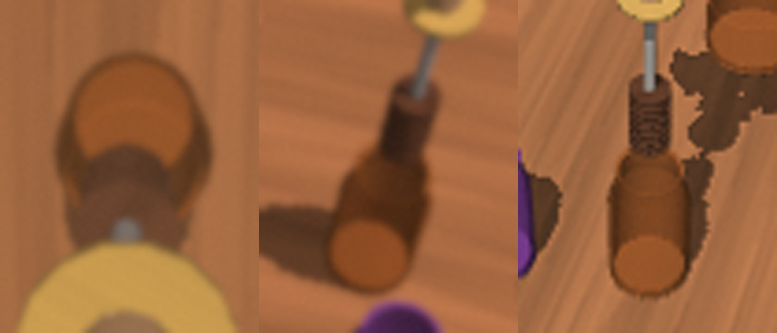

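Tip just above the mouth; all three views agree within a few mm. Refining with the floor disc: wrist (259.2,151.4), scene (322,220.9), side (249.7,256.6).

```bash
python3 - <<'E'
from h import *
np.set_printoptions(precision=4,suppress=True)
for c,p,k,zk in [("wrist",(259.2,151.4),(257.05,178.5),None),("scene",(322,220.9),None,0),("side",(249.7,256.6),None,0)]:
    f=grab_frame(c); print(c,onz(f,p,.005))
E
```

```text
wrist [0.5363 0.2835 0.005 ]
scene [0.5316 0.2852 0.005 ]
side [0.531  0.2831 0.005 ]
```

```bash
python3 -m creep '{"gripper":[10,10,10,10,10,10,10],"slide":[[2,2,0],[0,0,0],[0,0,15],[0,0,15],[0,0,15],[0,0,15],[0,0,0]],"delta_rot":[[-0.003,0.002,0],[0,0,0],[0,0,0],[0,0,0],[0,0,0],[0,0,0],[0,0,0]]}'; python3 d.py .532 .2838 .1875
```

```text
time: 16.1
ee_pos: [0.5332, 0.2846, 0.2576]
orientation: [[-0.001, 1.0, 0.001], [1.0, 0.001, 0.001], [0.001, 0.001, -1.0]]
force: [0.5, 0.1, -1.3]
grip_width: 0.221
gripper_force: 59.1
rotvec [ 0.0012 -0.001   0.0006] pos [0.5332 0.2846 0.2576] j [0.4901 0.4383 0.3449 1.4759 0.0003 2.0603]
slide mm [-0.8628 -1.3223 70.1093]
```

```bash
python3 -m creep '{"gripper":[10,10,10,10,10,10,10],"slide":[[-1,-1,15],[0,0,15],[0,0,15],[0,0,12],[0,0,8],[0,0,4],[0,0,0]],"delta_rot":[[0,0,0],[0,0,0],[0,0,0],[0,0,0],[0,0,0],[0,0,0],[0,0,0]]}'; python3 d.py .532 .2838 .1875
python3 - <<'E'
from h import *
np.set_printoptions(precision=4,suppress=True)
P=np.array(observe()["ee_pos"])
for c in("scene","side"):
    f=grab_frame(c);print(c,proj(f,P-[0,0,.0405]),proj(f,(.532,.2838,.115)),[(t,[(np.round(x["point"],1).tolist(),round(x["conf"],2)) for x in mark_of(c,t)][:3]) for t in("brush","brush_tip","bottle")])
E
```

```text
time: 16.98
ee_pos: [0.5329, 0.284, 0.1895]
orientation: [[-0.001, 1.0, 0.003], [1.0, 0.001, 0.002], [0.002, 0.003, -1.0]]
force: [0.4, -0.1, -0.8]
grip_width: 0.215
gripper_force: 59.3
rotvec [ 0.0027 -0.0018  0.0007] pos [0.5329 0.284  0.1895] j [0.4894 0.4371 0.1718 1.3023 0.0003 2.0596]
slide mm [-0.1901 -0.9119  1.949 ]
scene [330.4826 190.5177] [328.1241 198.1551] [('brush', [([162.3, 177.4], 0.83), ([330.6, 192.3], 0.76)]), ('brush_tip', [([168.4, 197.3], 0.77)]), ('bottle', [([320.2, 265.8], 0.82), ([319.5, 221.3], 0.61)])]
side [249.0572 222.3118] [249.3751 230.9995] [('brush', [([278.9, 146.1], 0.68), ([247.1, 219.6], 0.56), ([281.6, 150.6], 0.55)]), ('brush_tip', [([275.2, 168.5], 0.49), ([249.5, 259.5], 0.21)]), ('bottle', [([209.1, 255.3], 0.64), ([248.1, 217.8], 0.22), ([278.8, 112.5], 0.19)])]
```

```bash
python3 -m creep '{"gripper":[10,10,10,10],"slide":[[0,0,2],[0,0,2],[0,0,1],[0,0,0]],"delta_rot":[[0,0,0],[0,0,0],[0,0,0],[0,0,0]]}'
```

```text
time: 17.88
ee_pos: [0.5329, 0.284, 0.1843]
orientation: [[-0.001, 1.0, 0.003], [1.0, 0.001, 0.002], [0.002, 0.003, -1.0]]
force: [-0.2, -0.4, -1.4]
grip_width: 0.215
gripper_force: 59.3
```

```bash
python3 -m creep '{"gripper":[10,10,10,10,10,10,10,10,10,10,10,10,10,10,10],"slide":[[0,0,-10],[0,0,-14],[0,0,-14],[0,0,-14],[0,0,-14],[0,0,0],[0,0,0],[0,0,10],[0,0,14],[0,0,14],[0,0,14],[0,0,10],[0,0,4],[0,0,0],[0,0,0]],"delta_rot":[[0,0,0],[0,0,0],[0,0,0],[0,0,0],[0,0,0],[0,0,0],[0,0,0],[0,0,0],[0,0,0],[0,0,0],[0,0,0],[0,0,0],[0,0,0],[0,0,0],[0,0,0]]}'
```

```text
time: 19.75
ee_pos: [0.5332, 0.2841, 0.1849]
orientation: [[-0.001, 1.0, 0.003], [1.0, 0.001, 0.002], [0.002, 0.003, -1.0]]
force: [0.3, -0.2, -1.5]
grip_width: 0.215
gripper_force: 59.3
```

```bash
python3 -m creep '{"gripper":[10,10,10,10,10,10,10,10,10,10,10,10,10,10,10],"slide":[[0,0,-10],[0,0,-14],[0,0,-14],[0,0,-14],[0,0,-14],[0,0,0],[0,0,0],[0,0,10],[0,0,14],[0,0,14],[0,0,14],[0,0,10],[0,0,5],[0,0,2],[0,0,0]],"delta_rot":[[0,0,0],[0,0,0],[0,0,0],[0,0,0],[0,0,0],[0,0,0],[0,0,0],[0,0,0],[0,0,0],[0,0,0],[0,0,0],[0,0,0],[0,0,0],[0,0,0],[0,0,0]]}'
python3 -m creep '{"gripper":[10,10],"slide":[[0,0,1],[0,0,0]],"delta_rot":[[0,0,0],[0,0,0]]}'
```

```text
time: 21.62
ee_pos: [0.5331, 0.2841, 0.1817]
orientation: [[-0.001, 1.0, 0.003], [1.0, 0.001, 0.002], [0.002, 0.003, -1.0]]
force: [0.4, -1.2, -0.9]
grip_width: 0.218
gripper_force: 59.3
time: 21.88
ee_pos: [0.533, 0.2841, 0.1806]
orientation: [[-0.001, 1.0, 0.003], [1.0, 0.001, 0.002], [0.002, 0.003, -1.0]]
force: [0.4, 0.4, -1.0]
grip_width: 0.22
gripper_force: 59.3
```

```bash
python3 -m creep '{"gripper":[10,10],"slide":[[0,0,1],[0,0,0]],"delta_rot":[[0,0,0],[0,0,0]]}'
python3 -m creep '{"gripper":[10,10],"slide":[[0,0,1],[0,0,0]],"delta_rot":[[0,0,0],[0,0,0]]}'
```

```text
time: 22.12
ee_pos: [0.5334, 0.2843, 0.1805]
orientation: [[-0.001, 1.0, 0.004], [1.0, 0.001, 0.003], [0.003, 0.004, -1.0]]
force: [-0.3, -0.7, 9.2]
grip_width: 0.218
gripper_force: 60.4
time: 22.38
ee_pos: [0.5338, 0.2845, 0.1805]
orientation: [[-0.001, 1.0, 0.006], [1.0, 0.001, 0.004], [0.004, 0.006, -1.0]]
force: [-2.9, -1.0, 18.7]
grip_width: 0.217
gripper_force: 61.6
```

The floor touch came at the predicted height (TCP z 0.1805), so all three strokes reached the bottom. I draw up, hold, then come clear of the mouth.

```bash
python3 -m creep '{"gripper":[10,10,10,10,10,10,10,10,10,10,10,10,10,10],"slide":[[0,0,-4],[0,0,-10],[0,0,-14],[0,0,-14],[0,0,-14],[0,0,-14],[0,0,0],[0,0,0],[0,0,-15],[0,0,-20],[0,0,-20],[0,0,-25],[0,0,-25],[0,0,0]],"delta_rot":[[0,0,0],[0,0,0],[0,0,0],[0,0,0],[0,0,0],[0,0,0],[0,0,0],[0,0,0],[0,0,0],[0,0,0],[0,0,0],[0,0,0],[0,0,0],[0,0,0]]}'
python3 d.py .487 -.2186 .355
python3 - <<'E'
from h import *
np.set_printoptions(precision=4,suppress=True)
for c in("scene","side"):
    f=grab_frame(c);print(c,[(t,[(np.round(x["point"],1).tolist(),round(x["conf"],2)) for x in mark_of(c,t)][:3]) for t in("bottle","bottle_mouth")])
E
```

```text
time: 24.12
ee_pos: [0.533, 0.2839, 0.3542]
orientation: [[-0.001, 1.0, 0.004], [1.0, 0.001, 0.003], [0.003, 0.004, -1.0]]
force: [-0.0, 0.1, -2.9]
grip_width: 0.218
gripper_force: 59.3
rotvec [ 0.0044 -0.0027  0.0006] pos [0.533  0.2839 0.3542] j [0.4893 0.4861 0.6679 1.7475 0.0003 2.0595]
slide mm [-502.4942  -46.2773   -2.3599]
scene [('bottle', [([319.5, 262.9], 0.72)]), ('bottle_mouth', [([328.8, 200.0], 0.84), ([328.4, 242.3], 0.58)])]
side [('bottle', [([207.6, 255.7], 0.68), ([252.4, 259.0], 0.6), ([277.7, 155.7], 0.18)]), ('bottle_mouth', [([205.5, 224.4], 0.84), ([246.5, 231.0], 0.73), ([203.1, 201.9], 0.54)])]
```

Bottle unmoved. Travel back to the point in front of the rest.

```bash
python3 -m creep '{"gripper":[10,10,10,10,10,10,10,10,10,10,10,10,10,10,10,10,10],"slide":[[0,0,0],[-20,-2,0],[-34,-3,0],[-34,-3,0],[-34,-3,0],[-34,-3,0],[-34,-3,0],[-34,-3,0],[-34,-3,0],[-34,-3,0],[-34,-3,0],[-34,-3,0],[-34,-4,0],[-34,-4,0],[-34,-4,0],[-40,-4,0],[0,0,0]],"delta_rot":[[0.004,-0.003,0],[0,0,0],[0,0,0],[0,0,0],[0,0,0],[0,0,0],[0,0,0],[0,0,0],[0,0,0],[0,0,0],[0,0,0],[0,0,0],[0,0,0],[0,0,0],[0,0,0],[0,0,0],[0,0,0]]}'
python3 d.py .4845 -.218 .2190
```

```text
time: 26.55
ee_pos: [0.4843, -0.2205, 0.3535]
orientation: [[0.002, 1.0, -0.002], [1.0, -0.002, -0.001], [-0.001, -0.002, -1.0]]
force: [-0.4, 0.8, -1.3]
grip_width: 0.216
gripper_force: 59.2
rotvec [-0.0022  0.0012 -0.0023] pos [ 0.4843 -0.2205  0.3535] j [-0.4261  0.3086  0.4011  1.6648 -0.002   1.147 ]
slide mm [  2.6521   0.5163 134.5407]
```

```bash
python3 -m creep '{"gripper":[10,10,10,10,10,10,10],"slide":[[2,0,25],[0,0,30],[0,0,30],[0,0,30],[0,0,19],[0,0,0],[0,0,0]],"delta_rot":[[-0.002,0.001,-0.002],[0,0,0],[0,0,0],[0,0,0],[0,0,0],[0,0,0],[0,0,0]]}'
python3 d.py .5758 -.2271 .219
```

```text
time: 27.42
ee_pos: [0.4852, -0.2162, 0.221]
orientation: [[-0.003, 1.0, 0.002], [1.0, 0.003, -0.0], [-0.001, 0.002, -1.0]]
force: [0.8, -0.9, -1.0]
grip_width: 0.22
gripper_force: 59.1
rotvec [0.0016 0.0005 0.003 ] pos [ 0.4852 -0.2162  0.221 ] j [-0.4193  0.2779  0.024   1.3152  0.0002  1.1485]
slide mm [-11.1459  90.5791   2.162 ]
```

```bash
python3 -m creep '{"gripper":[10,10,10,10,10,10,10],"slide":[[-2,15,0],[-2,18,0],[-2,18,0],[-2,18,0],[-2,15,0],[-1,6,0],[0,0,0]],"delta_rot":[[0.001,0,0.003],[0,0,0],[0,0,0],[0,0,0],[0,0,0],[0,0,0],[0,0,0]]}'
python3 d.py .5758 -.2271 .2055
python3 - <<'E'
from h import *
w=grab_frame("scene");s=grab_frame("side")
cv2.imwrite("pics/h1.png",np.hstack([cv2.resize(w["pixels"][100:220,80:180],(400,480),interpolation=2),cv2.resize(s["pixels"][70:190,230:330],(400,480),interpolation=2)]))
E
```

```text
time: 28.3
ee_pos: [0.575, -0.2274, 0.2204]
orientation: [[0.0, 1.0, 0.0], [1.0, -0.0, -0.0], [-0.0, 0.0, -1.0]]
force: [-0.2, 0.7, -1.1]
grip_width: 0.22
gripper_force: 59.2
rotvec [ 0.0002  0.0004 -0.0003] pos [ 0.575  -0.2274  0.2204] j [-0.3765  0.469   0.2985  1.4001 -0.0003  1.1946]
slide mm [ 0.3309  0.7915 14.9154]
```

View pics/h1.png

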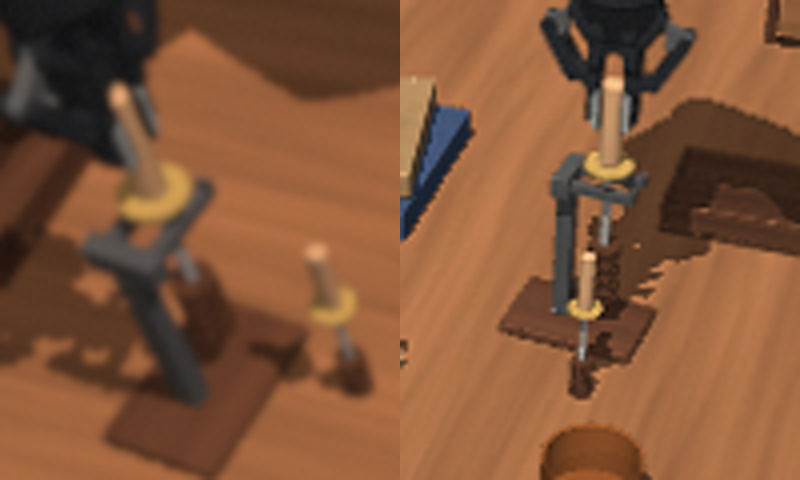

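The collar (crop 155,190 and 610,165) hovers just above the prongs with the stem in the slot. I lower onto them.

```bash
python3 -m creep '{"gripper":[10,10,10,10,10,10],"slide":[[0,1,4],[0,0,4],[0,0,3],[0,0,2],[0,0,1],[0,0,0]],"delta_rot":[[0,0,0],[0,0,0],[0,0,0],[0,0,0],[0,0,0],[0,0,0]]}'
```

```text
time: 29.15
ee_pos: [0.5758, -0.2274, 0.2061]
orientation: [[0.0, 1.0, -0.0], [1.0, -0.0, -0.0], [-0.0, -0.0, -1.0]]
force: [-0.8, 0.3, -1.8]
grip_width: 0.218
gripper_force: 59.2
```

```bash
python3 -m creep '{"gripper":[10,10,10],"slide":[[0,0,1],[0,0,0],[0,0,0]],"delta_rot":[[0,0,0],[0,0,0],[0,0,0]]}'
```

```text
time: 29.52
ee_pos: [0.576, -0.2274, 0.2055]
orientation: [[0.0, 1.0, 0.0], [1.0, -0.0, -0.0], [-0.0, 0.0, -1.0]]
force: [-3.0, 0.3, 7.0]
grip_width: 0.218
gripper_force: 60.0
```

Seated, with contact at the same height as before. I release and go up.

```bash
python3 -m creep '{"gripper":[24,30,45,60,85,85,85,85,85,85,85,85,85,85,85,85],"slide":[[0,0,0],[0,0,0],[0,0,0],[0,0,0],[0,0,0],[0,0,0],[0,0,0],[0,0,0],[0,0,-10],[0,0,-25],[0,0,-30],[0,0,-30],[0,0,-30],[0,0,-25],[0,0,0],[0,0,0]],"delta_rot":[[0,0,0],[0,0,0],[0,0,0],[0,0,0],[0,0,0],[0,0,0],[0,0,0],[0,0,0],[0,0,0],[0,0,0],[0,0,0],[0,0,0],[0,0,0],[0,0,0],[0,0,0],[0,0,0]]}'
python3 - <<'E'
from h import *
np.set_printoptions(precision=4,suppress=True)
F={c:grab_frame(c) for c in("scene","side")}
for c,f in F.items():
    print(c,[(t,[(np.round(x["point"],1).tolist(),round(x["conf"],2)) for x in mark_of(c,t)][:3]) for t in("brush","brush_tip","bottle")])
w,s=F["scene"],F["side"]
cv2.imwrite("pics/h2.png",np.hstack([cv2.resize(w["pixels"][100:220,80:180],(350,420),interpolation=2),cv2.resize(s["pixels"][70:190,230:330],(350,420),interpolation=2)]))
E
```

```text
time: 31.52
ee_pos: [0.5759, -0.2274, 0.3546]
orientation: [[0.0, 1.0, -0.001], [1.0, -0.0, -0.0], [-0.0, -0.001, -1.0]]
force: [-0.8, 0.2, 0.1]
grip_width: 0.997
gripper_force: 0.0
scene [('brush', [([117.9, 154.5], 0.78), ([163.5, 176.7], 0.56)]), ('brush_tip', [([170.5, 196.6], 0.82), ([133.0, 185.2], 0.71)]), ('bottle', [([315.4, 220.3], 0.64), ([320.1, 264.8], 0.62), ([320.5, 218.0], 0.37)])]
side [('brush', [([280.6, 112.2], 0.57), ([274.1, 147.4], 0.49)]), ('brush_tip', [([278.4, 166.0], 0.59), ([275.7, 144.5], 0.56)]), ('bottle', [([248.2, 257.4], 0.72), ([207.8, 252.8], 0.58)])]
```

View pics/h2.png

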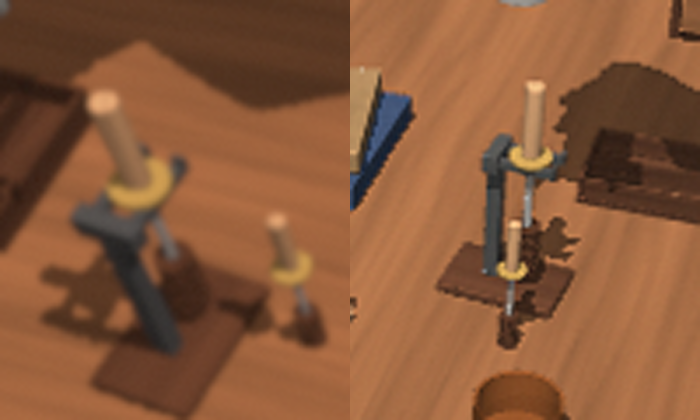

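The brush hangs in its rest as at the start (collar at crop 140,182 and 530,158). The gripper is clear and the bottle hasn't moved.

```bash
python3 -c "
from plant import *
print(hand_in())"
```

```text
the job is handed in; nothing more can be done
None
```

I brushed out the amber bottle with three full strokes to the floor, hung the large brush back in its rest, and handed the job in at about 32 s. No verdict came back, but the last pictures show the brush hanging as found and the bottle where it started.

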